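# Clamp a filled chocolate mould on the vibrating table

## Task

With the fingertips, slide the filled chocolate mould along its rails until it sits flush against the blue end stop; then push the red clamp lever over, past its centre, so that it snaps into its other position and the rubber pad clamps the mould. Do not lift or tip the mould, work the lever only once the mould is home, and leave the jar, the steel cup and the spatula where they are.

Things in the scene. Friction and masses are not known exactly. Their poses are not given: they have to be found in the camera images.
- station: Low vibrating table fixed to the bench: aluminium deck over a white housing. Origin on the bench; x = direction in which the mould slides home, z up. Deck top 50 mm above the bench, x from -200 to +190 mm, y from -80 to +80 mm. Two dark guide rails, 12 mm high, 10 mm thick, run from x = -165 to +70 mm, inner faces at y = -64 and +64 mm
- stop_face (a point): Centre of the face of the blue end stop, 62 mm above the bench, at x = +70 mm in the station's frame (same axes). The stop is a bar 12 mm thick, 148 mm long across, rising 14 mm above the deck
- mould: Loose pale mould plate filled with dark chocolate squares, 180 (x) x 120 (y) x 24 (z) mm, about 0.45 kg, lying on the deck between the rails with 4 mm of play each side. Origin at the centre of its underside (50 mm above the bench); x points at the end stop. It starts 25 to 45 mm short of the stop; home is when its leading face touches the stop
- mould_push (a point): Centre of the mould's trailing end face (the end away from the stop), 12 mm above the deck; x points at the stop
- mould_lead (a point): Centre of the mould's leading end face, 12 mm above the deck
- clamp (a joint): Clamp lever angle, rad. 0 = open: red handle leans 0.61 from upright, away from the mould (station +x), nose raised. Grows as the handle swings towards the mould (station -x). A spring holds it at either end; centre at 0.61 (handle upright): a little beyond, it snaps over to about 1.22, pad on the mould. Limit 1.28. Takes up to about 6 N at 60 mm from the pivot
- lever_pivot (a point): The lever's pivot, 82 mm above the bench, 35 mm beyond the stop face along the station's x; its axis is along the station's y. Held by a steel bracket from 20 to 54 mm beyond the stop face, 46 mm wide, up to 95 mm above the bench
- lever_tip (a point): Top end of the red handle, on its centre line, 102 mm from the pivot. The handle is a flat red paddle 34 mm wide (along the station's y), 14 mm thick, covering the outer 62 mm of the lever, on a steel rod 12 mm thick
- clamp_pad (a point): Centre of the black rubber pad on the lever's nose, a bar of radius 8 mm and 44 mm long across, 55 mm from the pivot; comes down on the mould's leading edge, 20 mm in from the stop
- jar: Amber glass jar with a black lid, 64 mm in diameter, 100 mm tall, standing beside the station; origin at the centre of its foot. To be left alone
- cup: Steel cup, 72 mm across the rim, 75 mm tall, standing beside the station; origin at the centre of its foot. To be left alone
- spatula: Spatula 240 mm long lying on the bench on the far side of the station; origin under its middle, lies along its x. To be left alone

How it is judged:
On the way, in this order (a step that is already met when the one before it is completed fails the run):
1. the mould is pushed home, flush against the end stop, with the lever still open (x of mould_lead in the frame of station above 0.067 m and angle between the x axis of mould and the x axis of station, either way round below 0.03 rad and value of joint clamp below 0.4 rad), for 0.2 s.
2. the lever has snapped over and its pad bears on the mould (value of joint clamp above 1.1 rad and contact force between clamp_c4 and mould above 1.5 N), for 0.2 s.
At the end, for the whole second after the job is handed in: The mould lies on the deck, at rest, its leading face within 3 mm of the stop and square to it within 0.03 rad; the clamp lever is over (joint above 1.1 rad) with its pad bearing on the mould with more than 1.5 N; jar, cup and spatula are within 30 mm of where they stood (all of step 2 and x of mould_lead in the frame of station above 0.067 m and angle between the x axis of mould and the x axis of station, either way round below 0.03 rad and height (world z) of mould below 0.055 m and linear speed of mould below 0.02 m/s and distance of each of jar, cup, spatula from where it was at the start of the episode below 0.03 m); the robot touches nothing.
It fails at once if the mould is lifted or tipped (height (world z) of mould above 0.062 m or angle between mould's own z axis and vertical above 0.15 rad).
It fails at once if the lever is thrown while the mould is not home (more than 6 mm short of the stop) (value of joint clamp above 0.8 rad and x of mould_lead in the frame of station below 0.064 m).
It fails at once if a bystander is pushed away, lifted or knocked over (distance of any of jar, cup, spatula from where it was at the start of the episode above 0.03 m or angle between any of jar, cup, spatula's own z axis and vertical above 0.5 rad).
It also fails if it takes over 48 s, if anything falls off the work surface, if the arm or the gripper's body presses on something with over 40 N, if the wrist force passes 120 N, or if a joint passes its speed limit or range.

## Robot

A 6-joint arm with a two-finger parallel gripper is mounted at the origin on the work surface. World frame = base frame: x ahead of the robot, y to its left, z up, the work surface at z = 0. Lengths are in m, angles in rad, forces in N, time in s.
With the tool pointing down it reaches from about 0.425 to 0.95 m from the base axis. Payload 3.5 kg.
Tool frame: the origin (TCP) lies on the centre line of the jaws, within the pads' length; the fingertips stand 11 mm ahead of it and the grasp point (between the pads) lies 8 mm behind it; x points along the fingers, y is the direction in which the jaws open and shut, and the axes are right-handed (so a half turn about x gives the same grasp; the last joint's range is limited). The gripper opens to 85 mm and grips with 20 to 120 N. Pads are 22 mm wide; open, the fingers measure 114 mm over their backs; the gripper's body (76 mm by 85 mm) begins 54 mm behind the grasp point. The pads swing forward as they close: fully open they stand 13 mm farther back than shut.
Start: joints at [-1.436, 0.286, 1.577, -0, 1.279, -0.15], TCP at [0.19, -0.648, 0.242] pointing down, gripper open.
Joint ranges: [-2.77, 2.77], [-0.9, 2.22], [0.21, 2.48], [-1.53, 4.67], [0.24, 2.81], [-2.84, 2.84]. Speed limits (rad/s): [2.79, 2.79, 3.14, 3.14, 3.14, 3.14].

## Interface

Orientations are given as a unit quaternion [x, y, z, w].
In Python, from plant import ctrl gives the robot as it stands. The module is installed in compiled form; this text tells all that it offers.
- The arm moves only by the tool drive_tool, never from a script. Its argument "series" is a list of rows, each a list of 2 entries, a list of its own where there are three numbers: the shift along the tool's x, y, z in units of 50 mm (1.0 is 50 mm), then the turn, a rotation vector about the tool's x, y, z in degrees. A call has 1 to 5 rows; each row shifts and turns the pose as measured when the row begins, along the tool's axes as they then stand; what a row does not reach is not made up. A row lasts 1/10 s, in which the tool goes at most 50 mm and 8.59 degrees, less where a joint would pass 70% of its speed; a pose out of reach is approached as far as the arm can. A call is refused whole if a number of a shift passes 1 or a number of a turn 8.59, either way. A call with a gripper value outside its range is refused whole. "grip" is the gripper's target within -1 to 1 (fully open at 1, half-way at 0, shut at -1), set as the call begins (left out, the last holds). The fingers move at their own pace and stop on an object; "newtons" is the grip in N (left out, the last holds). Time passes only in rows, so rows that do not move let the fingers close. It gives the time, the measured TCP pose, the force and the opening at its end, in the units of the state.
- ctrl.get_state(): the state, without advancing time (a new reading comes with each control period).
- ctrl.read_camera(name): name is "scene" or "top" or "wrist"; returns a dict with "img" (384x512x3 uint8, red, green, blue), "camera_matrix" (3x3 intrinsics, pixels), "R" (3x3) and "t" (3): a world point X has camera coordinates R X + t. Camera axes: x right, y down, z forward; pixel columns grow to the right and rows downward; lengths in m; the calibration is good to about 2 mm. A picture is of the moment at which its call begins. There is no depth.
- ctrl.sign_off(): hands the job in, once; it reports no verdict.
The state is a dict: "time": time; "qpos": joint angles; "dq": joint speeds; "joint_efforts": joint torques, N m; "eef_pos": TCP position; "tcp_rot": TCP orientation; "contact_force": force on the tool from outside, world axes, zero at the start; "wrist_torque": the same for the moment, N m; "opening": opening from 0.0 (shut) to 1.0 (fully open).
Only numpy, scipy, OpenCV 4.12 (cv2) and the standard library are available. Lean on these libraries where they do the work, as an engineer would, in place of code of your own. Each camera call takes 0.05 s, during which the arm holds its last target.

## Working session

There is one attempt and no reset: what is moved stays moved. The work goes in short steps, Python scripts to look and compute and a tool call to move; the robot and the scene stay as the last step left them, time stands still between calls to the robot, and variables do not carry over. Pictures are saved under pics/ and viewed, and the job is handed in when it is done.

Besides the shell and the picture viewer there is one more tool, called after "Emit:" by a JSON object that holds its "op" and its "data", one argument or row to a line. drive_tool: Moves the arm, as the interface text tells. Its arguments: {"type":"object","properties":{"series":{"type":"array"},"grip":{"type":"number"},"newtons":{"type":"number"}},"required":["series"]}

```bash
mkdir -p pics; cat > h.py <<'E'
import numpy as np,cv2
from plant import ctrl
def snap(n,f):
    c=ctrl.read_camera(n); cv2.imwrite(f'pics/{f}.png',c['img'][:,:,::-1]); np.savez(f'pics/{f}.npz',**c); return c
def ray(c,u,v,z):
    K,R,t=map(np.asarray,(c['camera_matrix'],c['R'],c['t']))
    d=R.T@np.linalg.solve(K,[u,v,1.]); o=-R.T@t
    return o+d*(z-o[2])/d[2]
def proj(c,X):
    p=c['camera_matrix']@(c['R']@np.asarray(X)+c['t']); return p[:2]/p[2]
E
python3 - <<'E'
from h import *
for n in('scene','top','wrist'):
    c=snap(n,n+'0'); print(n,-c['R'].T@c['t'])
print(ctrl.get_state())
E
```

```text
scene [ 0.86996055 -0.23457333  0.64348057]
top [0.48823605 0.05048209 0.96587105]
wrist [ 0.25833248 -0.62800048  0.37334087]
{'time': 0.15, 'qpos': array([-1.43597456e+00,  2.87043717e-01,  1.57783332e+00,  1.77051022e-05,
        1.27860873e+00, -1.50030633e-01]), 'dq': array([-0.00127879, -0.00328809, -0.00549361, -0.00161904, -0.00088739,
        0.00020235]), 'joint_efforts': array([ 2.85648493e-04, -4.06602967e+01, -2.93143469e+01, -1.40650327e-04,
        3.94572504e-03, -2.39597782e-06]), 'eef_pos': array([ 0.1896317 , -0.64730611,  0.24121454]), 'tcp_rot': array([ 0.69995801,  0.1010378 , -0.69993585,  0.0996993 ]), 'contact_force': array([-0.34035292, -0.1603847 ,  0.38087535]), 'wrist_torque': array([ 0.03594929, -0.03085425, -0.0136521 ]), 'opening': 0.9987672168209132}
```

View pics/scene0.png

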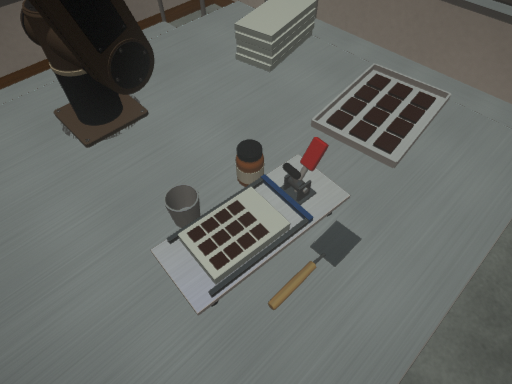

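View pics/top0.png

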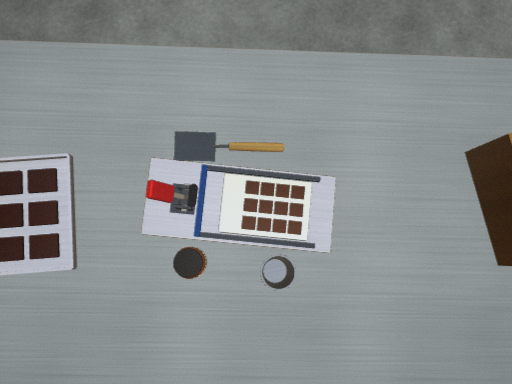

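The scene view shows the station with the mould short of the blue stop and the lever leaning away. In the top view, the deck corners are near (150,158), (336,176), (331,252) and (142,235), with the stop at u≈201 and the red handle at (160,191). The jar is at (190,263), the cup at (278,272) and the spatula at (230,147).

```bash
python3 - <<'E'
from h import *
c=dict(np.load('pics/top0.npz')); im=c['img']
hsv=cv2.cvtColor(im,cv2.COLOR_RGB2HSV)
def box(m,name,z):
    m=m.astype(np.uint8)*255
    cs,_=cv2.findContours(m,0,1); k=max(cs,key=cv2.contourArea)
    r=cv2.minAreaRect(k); b=cv2.boxPoints(r)
    P=np.array([ray(c,*p,z) for p in b]); print(name,cv2.contourArea(k),np.round(r[0],1),'ctr',P.mean(0).round(4),'\n',P[:,:2].round(4))
    e=P[1]-P[0],P[2]-P[1]; print([ (np.linalg.norm(x).round(4),np.degrees(np.arctan2(x[1],x[0])).round(2)) for x in e])
    return P
H,S,V=[hsv[:,:,i].astype(int) for i in range(3)]
for p in [(210,190),(325,220),(230,210),(200,210),(160,191),(400,300),(170,225)]: print(p,im[p[1],p[0]],hsv[p[1],p[0]])
box((H>100)&(H<130)&(S>150)&(V>60),'stop',.064)
box(((H<8)|(H>172))&(S>150)&(V>80),'red',.15)
roi=np.zeros(H.shape,bool);roi[140:260,205:320]=1
m=((im[:,:,0].astype(int)>im[:,:,2])&(V>190)&roi)
m2=cv2.morphologyEx(m.astype(np.uint8),cv2.MORPH_CLOSE,np.ones((15,15)))
box(m2>0,'mould',.074)
E
```

```text
(210, 190) [194 196 209] [116  18 209]
(325, 220) [191 195 206] [112  19 206]
(230, 210) [226 230 226] [ 60   4 230]
(200, 210) [ 41  70 128] [110 173 128]
(160, 191) [162  33  33] [  0 203 162]
(400, 300) [143 152 154] [ 95  18 154]
(170, 225) [191 196 208] [111  21 208]
stop 258.5 [200.5 200.1] ctr [0.5915 0.115  0.064 ] 
 [[0.5201 0.1256]
 [0.6638 0.1141]
 [0.6629 0.1042]
 [0.5192 0.1159]]
[(np.float64(0.1442), np.float64(-4.59)), (np.float64(0.0099), np.float64(-95.12))]
red 424.0 [159.9 190.8] ctr [0.5965 0.1837 0.15  ] 
 [[0.5843 0.2107]
 [0.6173 0.2059]
 [0.6086 0.1565]
 [0.5757 0.1617]]
[(np.float64(0.0333), np.float64(-8.44)), (np.float64(0.0501), np.float64(-99.97))]
mould 3644.0 [260.5 210.9] ctr [ 0.5714 -0.007   0.074 ] 
 [[ 0.5103  0.0949]
 [ 0.6474  0.0854]
 [ 0.6328 -0.1108]
 [ 0.4952 -0.0976]]
[(np.float64(0.1375), np.float64(-3.96)), (np.float64(0.1968), np.float64(-94.25))]
```

```bash
python3 - <<'E'
from h import *
c=dict(np.load('pics/top0.npz'))
cv2.imwrite('pics/topz.png',cv2.resize(c['img'][130:290,130:350,::-1],None,fx=3.6,fy=3.6,interpolation=cv2.INTER_CUBIC))
for p in [(150,158),(336,176),(331,252),(142,235)]: print(ray(c,*p,.05).round(4))
for n,u,v,z in [('jar',190,263,.1),('cup',278,272,.075),('spat',230,147,0)]: print(n,ray(c,u,v,z).round(3))
E
```

```text
[0.6779 0.2236 0.05  ]
[ 0.6504 -0.1658  0.05  ]
[ 0.4916 -0.1549  0.05  ]
[0.5181 0.2323 0.05  ]
jar [0.465 0.129 0.1  ]
cup [ 0.45  -0.043  0.075]
spat [0.718 0.059 0.   ]
```

View pics/topz.png

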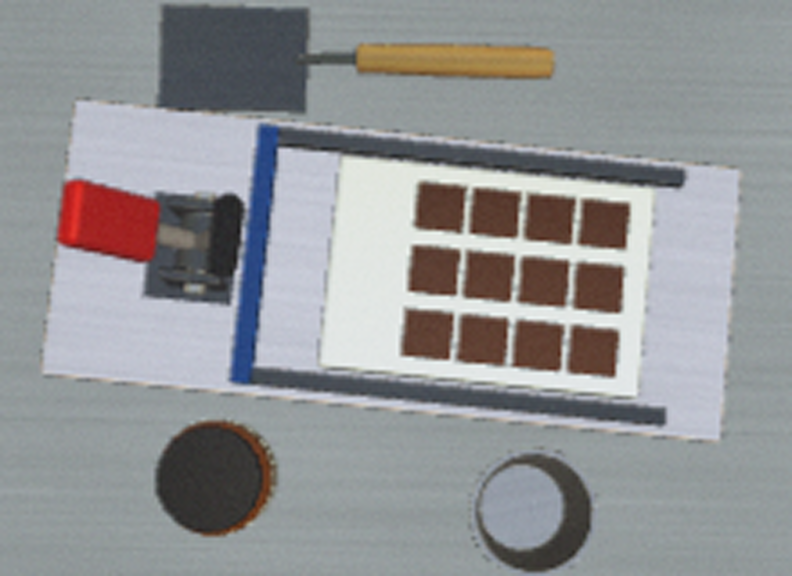

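```bash
cat >> h.py <<'E'
from scipy.spatial.transform import Rotation as Ro
a=np.radians(4.0); XS=np.array([np.sin(a),np.cos(a),0]); YS=np.array([-np.cos(a),np.sin(a),0]); O=np.array([.5848,.0388,0])
M=np.array([XS,YS,[0,0,1]])
def st(p): return M@(np.asarray(p)-O)
def wd(q): return O+M.T@np.asarray(q)
def go(q,yaxis):
    """q station-frame target TCP; print tool-frame shift units and turn deg"""
    s=ctrl.get_state(); R=Ro.from_quat(s['tcp_rot']).as_matrix()
    d=R.T@(wd(q)-s['eef_pos'])/.05
    T=np.array([[0,0,-1.],yaxis,np.cross([0,0,-1.],yaxis)]).T
    rv=np.degrees(Ro.from_matrix(R.T@T).as_rotvec())
    print('t',s['time'],'st',st(s['eef_pos']).round(4),'F',(M@s['contact_force']).round(2),'open',round(s['opening'],3))
    print('R',R.round(3).tolist()); print('shift',d.round(3),'turn',rv.round(2))
E
python3 - <<'E'
from h import *
c=dict(np.load('pics/top0.npz'))
for u,v in [(340,155),(322,368),(652,190),(637,397)]:
    print(st(ray(c,130+u/3.6,130+v/3.6,.074)).round(4))
for n,u,v in [('red tip',62,212)]: print(st(ray(c,130+u/3.6,130+v/3.6,.166)).round(4))
go([-.21,0,.25],-YS); go([-.21,0,.25],YS)
E
```

```text
[ 0.0332 -0.0591  0.074 ]
[0.0316 0.061  0.074 ]
[-0.1442 -0.0562  0.074 ]
[-0.1444  0.061   0.074 ]
[ 0.1656 -0.0008  0.166 ]
t 0.15 st [-0.712   0.3463  0.2412] F [-0.18  0.33  0.38] open 0.999
R [[-0.0, 0.281, -0.96], [0.002, -0.96, -0.281], [-1.0, -0.002, -0.0]]
shift [-0.16  -7.01  -9.982] turn [-69.68  -0.08   0.08]
t 0.15 st [-0.712   0.3463  0.2412] F [-0.18  0.33  0.38] open 0.999
R [[-0.0, 0.281, -0.96], [0.002, -0.96, -0.281], [-1.0, -0.002, -0.0]]
shift [-0.16  -7.01  -9.982] turn [1.1032e+02 9.0000e-02 9.0000e-02]
```

Emit:
{"op": "drive_tool", "data": {
  "series": [
    [[0, 0, 0], [-8.5, 0, 0]],
    [[0, 0, 0], [-8.5, 0, 0]],
    [[0, 0, 0], [-8.5, 0, 0]],
    [[0, 0, 0], [-8.5, 0, 0]],
    [[0, 0, 0], [-8.5, 0, 0]]
  ],
  "grip": -0.1,
  "newtons": 60
}}

```text
time: 0.65
eef_pos: [0.1894, -0.6459, 0.238]
tcp_rot: [0.615, 0.353, -0.613, 0.349]
contact_force: [-0.6, 0.5, -0.3]
opening: 0.448
```

Emit:
{"op": "drive_tool", "data": {
  "series": [
    [[0, 0, 0], [-8.5, 0, 0]],
    [[0, 0, 0], [-8.5, 0, 0]],
    [[0, 0, 0], [-8.5, 0, 0]],
    [[0, 0, 0], [-8.5, 0, 0]]
  ]
}}

```text
time: 1.05
eef_pos: [0.1892, -0.6448, 0.2355]
tcp_rot: [0.485, 0.52, -0.48, 0.514]
contact_force: [0.4, -0.4, -0.1]
opening: 0.448
```

```bash
python3 - <<'E'
from h import *
go([-.21,0,.25],-YS); print(ctrl.get_state()['qpos'])
E
```

```text
t 1.05 st [-0.7095  0.3469  0.2355] F [-0.37 -0.42 -0.05] open 0.448
R [[-0.002, 0.998, 0.068], [0.011, 0.068, -0.998], [-1.0, -0.001, -0.011]]
shift [-0.195  8.249 -8.941] turn [ 7.92 -0.64  0.09]
[-1.43603854e+00  2.90540410e-01  1.58408044e+00  1.12462588e-05
  1.27823529e+00 -1.50452990e+00]
```

Emit:
{"op": "drive_tool", "data": {
  "series": [
    [[-0.02, 0.5, -0.5], [7.9, -0.6, 0.1]],
    [[-0.02, 0.65, -0.7], [0, 0, 0]],
    [[-0.02, 0.65, -0.7], [0, 0, 0]],
    [[-0.02, 0.65, -0.7], [0, 0, 0]],
    [[-0.02, 0.65, -0.7], [0, 0, 0]]
  ]
}}

```text
time: 1.55
eef_pos: [0.3513, -0.486, 0.2376]
tcp_rot: [0.52, 0.481, -0.519, 0.479]
contact_force: [0.2, -0.1, 0.1]
opening: 0.452
```

Emit:
{"op": "drive_tool", "data": {
  "series": [
    [[0, 0.65, -0.7], [0, 0, 0]],
    [[0, 0.65, -0.7], [0, 0, 0]],
    [[0, 0.65, -0.7], [0, 0, 0]],
    [[0, 0.65, -0.7], [0, 0, 0]],
    [[0, 0.65, -0.7], [0, 0, 0]]
  ]
}}

```text
time: 2.05
eef_pos: [0.5326, -0.3161, 0.2367]
tcp_rot: [0.52, 0.481, -0.519, 0.478]
contact_force: [0.5, -0.3, 0.3]
opening: 0.451
```

```bash
python3 - <<'E'
from h import *
go([-.18,0.001,.15],-YS)
E
```

```text
t 2.05 st [-0.3577  0.0273  0.2367] F [-0.27 -0.52  0.31] open 0.451
R [[-0.002, 0.997, -0.081], [0.004, -0.081, -0.997], [-1.0, -0.003, -0.004]]
shift [ 1.746  0.491 -3.553] turn [-0.63 -0.21  0.15]
```

Emit:
{"op": "drive_tool", "data": {
  "series": [
    [[0.2, 0.12, -0.85], [-0.6, -0.2, 0.1]],
    [[0.4, 0.12, -0.85], [0, 0, 0]],
    [[0.4, 0.12, -0.85], [0, 0, 0]],
    [[0.4, 0.12, -0.8], [0, 0, 0]],
    [[0.3, 0, 0], [0, 0, 0]]
  ]
}}

```text
time: 2.55
eef_pos: [0.5744, -0.1403, 0.1512]
tcp_rot: [0.516, 0.482, -0.515, 0.486]
contact_force: [-0.6, -0.5, -0.7]
opening: 0.451
```

```bash
python3 - <<'E'
from h import *
go([-.18,0.001,.067],-YS); snap('wrist','w1'); snap('scene','s1')
E
```

```text
t 2.55 st [-0.1794 -0.0021  0.1512] F [-0.58  0.57 -0.66] open 0.451
R [[0.006, 0.998, -0.063], [-0.002, -0.063, -0.998], [-1.0, 0.006, 0.002]]
shift [ 1.683 -0.072  0.008] turn [ 0.39  0.11 -0.33]
```

View pics/w1.png

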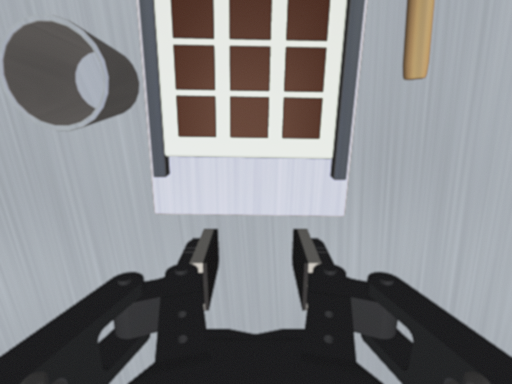

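View pics/s1.png

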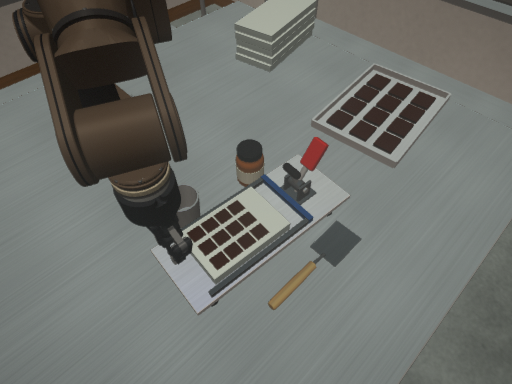

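The wrist view shows the two fingertips (u≈205 and 305) centred behind the mould, whose trailing edge is at v≈157. The lever is still open.

Emit:
{"op": "drive_tool", "data": {
  "series": [
    [[0.5, -0.05, 0], [0.3, 0.1, -0.3]],
    [[0.5, 0, 0], [0, 0, 0]],
    [[0.4, 0, 0], [0, 0, 0]],
    [[0.2, 0, 0], [0, 0, 0]],
    [[0, 0, 0], [0, 0, 0]]
  ]
}}

```text
time: 3.15
eef_pos: [0.5731, -0.1523, 0.0727]
tcp_rot: [-0.519, -0.477, 0.519, -0.483]
contact_force: [-0.1, -0.1, 0.5]
opening: 0.448
```

```bash
python3 - <<'E'
from h import *
c=dict(np.load('pics/w1.npz'))
for u,v in [(166,156.5),(333,158.5)]: print(st(ray(c,u,v,.074)).round(4))
go([-.18,0.001,.067],-YS); snap('wrist','w2')
E
```

```text
[-0.1464  0.0605  0.074 ]
[-0.1472 -0.0581  0.074 ]
t 3.15 st [-0.1915 -0.0017  0.0727] F [-0.09  0.11  0.47] open 0.448
R [[0.005, 0.997, -0.078], [-0.006, -0.078, -0.997], [-1.0, 0.005, 0.006]]
shift [ 0.112 -0.056 -0.23 ] turn [-0.5   0.33 -0.3 ]
```

View pics/w2.png

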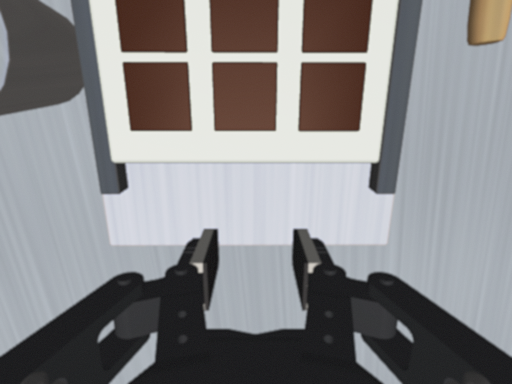

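Emit:
{"op": "drive_tool", "data": {
  "series": [
    [[0.1, -0.05, -0.2], [-0.5, 0.3, -0.3]],
    [[0.02, 0, -0.2], [0, 0, 0]],
    [[0, 0, -0.15], [0, 0, 0]],
    [[0, 0, -0.1], [0, 0, 0]],
    [[0, 0, -0.1], [0, 0, 0]]
  ]
}}

```text
time: 3.7
eef_pos: [0.5768, -0.1145, 0.0719]
tcp_rot: [0.518, 0.479, -0.516, 0.486]
contact_force: [0.3, -3.1, -2.2]
opening: 0.456
```

```bash
python3 - <<'E'
from h import *
go([-.121,0.001,.067],-YS)
E
```

```text
t 3.7 st [-0.1535 -0.0027  0.0719] F [-3.03 -0.52 -2.17] open 0.456
R [[0.009, 0.998, -0.07], [-0.005, -0.07, -0.998], [-1.0, 0.009, 0.005]]
shift [ 0.094 -0.074 -0.65 ] turn [-0.01  0.26 -0.52]
```

Emit:
{"op": "drive_tool", "data": {
  "series": [
    [[0.05, -0.03, -0.12], [0, 0.2, -0.4]],
    [[0, 0, -0.12], [0, 0, 0]],
    [[0, 0, -0.12], [0, 0, 0]],
    [[0, 0, -0.1], [0, 0, 0]],
    [[0, 0, -0.08], [0, 0, 0]]
  ]
}}

```text
time: 4.2
eef_pos: [0.5794, -0.0892, 0.0721]
tcp_rot: [-0.515, -0.479, 0.517, -0.488]
contact_force: [-0.7, -3.7, -0.4]
opening: 0.453
```

```bash
python3 - <<'E'
from h import *
go([-.121,0.001,.067],-YS)
c=snap('top','t3')
cv2.imwrite('pics/t3z.png',cv2.resize(c['img'][130:290,130:350,::-1],None,fx=3.6,fy=3.6,interpolation=cv2.INTER_CUBIC))
E
```

```text
t 4.2 st [-0.128  -0.0036  0.0721] F [-3.75  0.42 -0.41] open 0.453
R [[0.007, 0.998, -0.066], [-0.012, -0.066, -0.998], [-1.0, 0.008, 0.011]]
shift [ 0.1   -0.091 -0.142] turn [ 0.23  0.63 -0.46]
```

View pics/t3z.png

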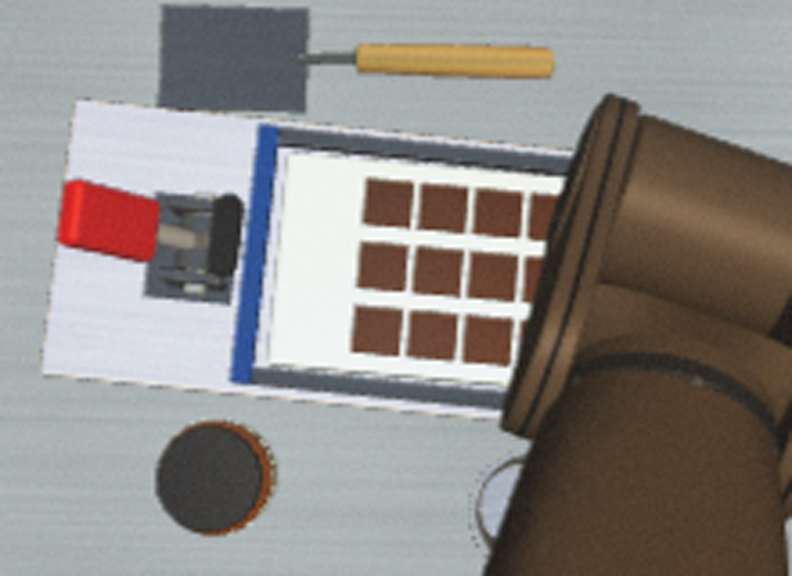

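The mould has moved to within about 6 mm of the stop (edge at u≈282, stop face at u≈270 in the zoom). It is square, and the lever is still open.

Emit:
{"op": "drive_tool", "data": {
  "series": [
    [[0.03, -0.03, -0.08], [0, 0.4, -0.4]],
    [[0, 0, -0.08], [0, 0, 0]],
    [[0, 0, -0.08], [0, 0, 0]],
    [[0, 0, -0.08], [0, 0, 0]]
  ]
}}

```text
time: 4.65
eef_pos: [0.5794, -0.0818, 0.0723]
tcp_rot: [-0.509, -0.478, 0.521, -0.491]
contact_force: [-2.3, -17.2, -0.6]
opening: 0.45
```

```bash
python3 - <<'E'
from h import *
go([-.121,0.001,.067],-YS)
E
```

```text
t 4.65 st [-0.1207 -0.003   0.0723] F [-17.34   1.13  -0.57] open 0.45
R [[0.001, 0.998, -0.061], [-0.025, -0.061, -0.998], [-1.0, 0.002, 0.025]]
shift [ 0.105 -0.08   0.003] turn [ 0.53  1.43 -0.14]
```

The force has risen to 17 N at the predicted home position. I'll hold briefly, back off and look.

Emit:
{"op": "drive_tool", "data": {
  "series": [
    [[0, 0, -0.05], [0, 0, 0]],
    [[0, 0, -0.05], [0, 0, 0]],
    [[0, 0, -0.05], [0, 0, 0]]
  ]
}}

```text
time: 4.95
eef_pos: [0.5793, -0.0819, 0.0724]
tcp_rot: [-0.506, -0.474, 0.525, -0.494]
contact_force: [-1.3, -10.8, -0.0]
opening: 0.447
```

Emit:
{"op": "drive_tool", "data": {
  "series": [
    [[0, 0, 0.2], [0, 0, 0]],
    [[0, 0, 0.5], [0, 0, 0]],
    [[-0.5, 0, 0.3], [0, 0, 0]],
    [[-1, 0, 0], [0, 0, 0]],
    [[-1, 0, 0], [0, 0, 0]]
  ]
}}

```text
time: 5.45
eef_pos: [0.5697, -0.1241, 0.1904]
tcp_rot: [-0.505, -0.484, 0.527, -0.483]
contact_force: [0.5, -0.9, -0.3]
opening: 0.448
```

Emit:
{"op": "drive_tool", "data": {
  "series": [
    [[-1, 0, 0], [0, 0, 0]],
    [[-0.6, 0, 0], [0, 0, 0]],
    [[0, 0, 0], [0, 0, 0]]
  ],
  "grip": -1
}}

```text
time: 5.75
eef_pos: [0.574, -0.1211, 0.2815]
tcp_rot: [-0.509, -0.482, 0.523, -0.485]
contact_force: [-0.1, 0.2, -0.3]
opening: -0.001
```

```bash
python3 - <<'E'
from h import *
go([.215,0.0,.25],-YS); print(ctrl.get_state()['qpos'].round(2))
c=snap('top','t4')
cv2.imwrite('pics/t4z.png',cv2.resize(c['img'][130:290,130:350,::-1],None,fx=3.6,fy=3.6,interpolation=cv2.INTER_CUBIC))
snap('wrist','w4')
E
```

```text
t 5.75 st [-0.1602 -0.0003  0.2815] F [ 0.21  0.14 -0.28] open -0.001
R [[-0.011, 0.998, -0.065], [-0.015, -0.065, -0.998], [-1.0, -0.01, 0.016]]
shift [ 0.509  0.038 -7.514] turn [0.29 0.92 0.59]
[-0.37  0.07  1.75 -0.02  1.32 -0.3 ]
```

View pics/t4z.png

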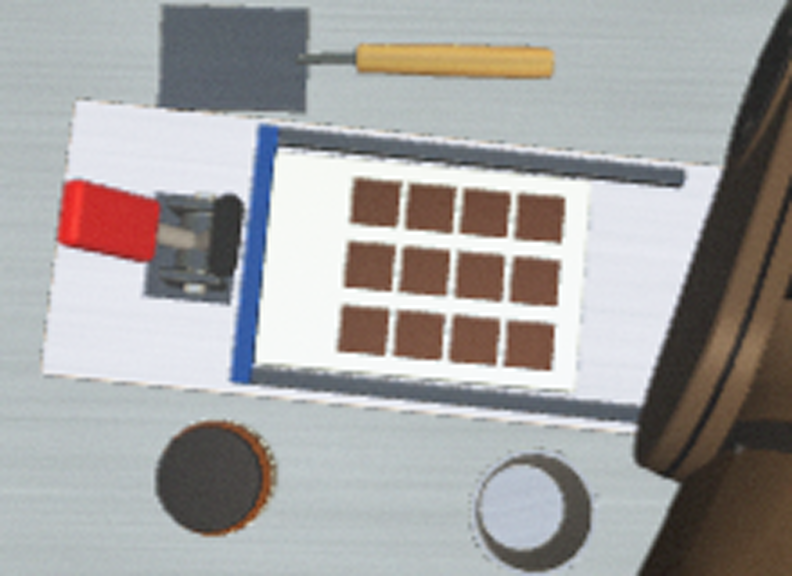

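View pics/w4.png

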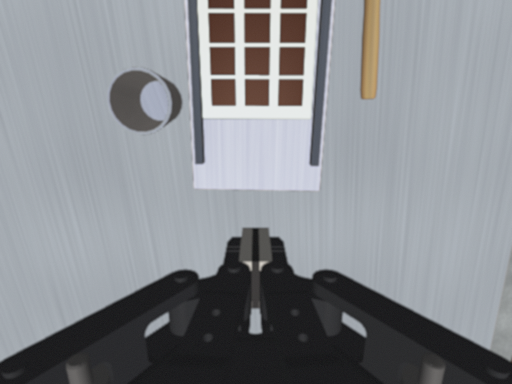

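The mould's leading edge now abuts the stop along its full width and is square. The lever is still open and the bystanders haven't moved. Next I'll go over to the far side of the lever.

Emit:
{"op": "drive_tool", "data": {
  "series": [
    [[0, 0, -0.9], [0.3, 0.9, 0.6]],
    [[0, 0, -0.95], [0, 0, 0]],
    [[0, 0, -0.95], [0, 0, 0]],
    [[0, 0, -0.95], [0, 0, 0]],
    [[0, 0, -0.95], [0, 0, 0]]
  ]
}}

```text
time: 6.35
eef_pos: [0.5834, 0.1173, 0.26]
tcp_rot: [-0.514, -0.489, 0.526, -0.469]
contact_force: [-0.2, -0.3, -0.4]
opening: 0.003
```

```bash
python3 - <<'E'
from h import *
go([.215,0.0,.26],-YS)
E
```

```text
t 6.35 st [0.0783 0.0069 0.26  ] F [-0.35  0.14 -0.42] open 0.003
R [[-0.033, 0.996, -0.082], [0.01, -0.082, -0.997], [-0.999, -0.033, -0.007]]
shift [ 0.016  0.104 -2.736] turn [-0.72 -0.4   1.9 ]
```

Emit:
{"op": "drive_tool", "data": {
  "series": [
    [[-0.05, 0, -0.9], [-0.7, -0.4, 1.9]],
    [[-0.05, 0.05, -0.9], [0, 0, 0]],
    [[-0.05, 0, -0.9], [0, 0, 0]],
    [[0, 0, -0.1], [0, 0, 0]]
  ]
}}

```text
time: 6.75
eef_pos: [0.5887, 0.2674, 0.252]
tcp_rot: [-0.509, -0.49, 0.522, -0.478]
contact_force: [-0.6, 0.4, 1.1]
opening: 0.001
```

```bash
python3 - <<'E'
from h import *
go([.21,0.0,.15],-YS); c=snap('wrist','w5'); s=snap('scene','s5')
cv2.imwrite('pics/s5z.png',cv2.resize(s['img'][60:300,150:400,::-1],None,fx=2.4,fy=2.4,interpolation=cv2.INTER_CUBIC))
E
```

```text
t 6.75 st [0.2283 0.012  0.252 ] F [0.32 0.64 1.11] open 0.001
R [[-0.024, 0.998, -0.064], [0.0, -0.064, -0.998], [-1.0, -0.024, 0.001]]
shift [2.035 0.288 0.365] turn [0.33 0.08 1.4 ]
```

View pics/s5z.png

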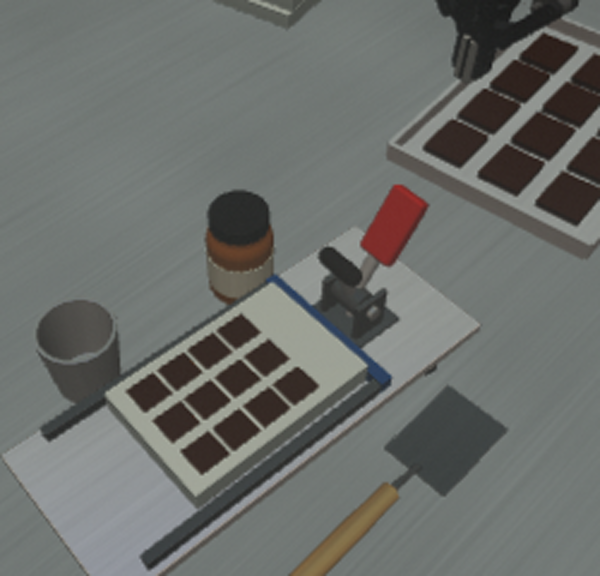

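View pics/w5.png

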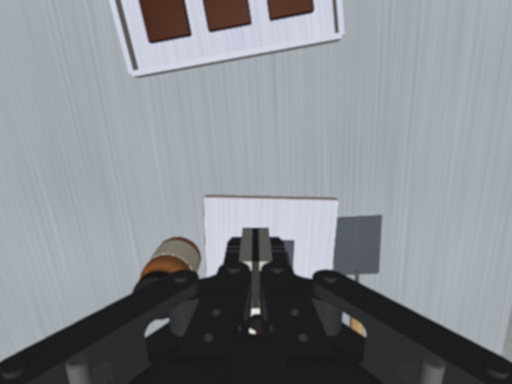

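The mould is still home. The handle is at (395,225) in the zoom with free space behind it, so I'll descend there.

Emit:
{"op": "drive_tool", "data": {
  "series": [
    [[0.6, 0.15, 0], [0.3, 0.1, 1.4]],
    [[0.6, 0.1, 0], [0, 0, 0]],
    [[0.5, 0.05, 0], [0, 0, 0]],
    [[0.25, 0, 0], [0, 0, 0]],
    [[0, 0, 0], [0, 0, 0]]
  ]
}}

```text
time: 7.35
eef_pos: [0.6013, 0.2547, 0.145]
tcp_rot: [-0.515, -0.481, 0.523, -0.479]
contact_force: [0.1, 0.4, 0.9]
opening: 0.002
```

```bash
python3 - <<'E'
from h import *
go([.18,0.0,.145],-YS)
E
```

```text
t 7.35 st [ 0.2165 -0.0014  0.145 ] F [ 0.4  -0.06  0.91] open 0.002
R [[-0.01, 0.997, -0.078], [-0.005, -0.078, -0.997], [-1.0, -0.009, 0.006]]
shift [ 0.004 -0.023  0.731] turn [-0.5   0.35  0.52]
```

Emit:
{"op": "drive_tool", "data": {
  "series": [
    [[0, 0, 0.3], [-0.5, 0.3, 0.5]],
    [[0, 0, 0.3], [0, 0, 0]],
    [[0, 0, 0.25], [0, 0, 0]],
    [[0, 0, 0.25], [0, 0, 0]],
    [[0, 0, 0.25], [0, 0, 0]]
  ]
}}

```text
time: 7.85
eef_pos: [0.5997, 0.1877, 0.1534]
tcp_rot: [0.524, 0.482, -0.512, 0.481]
contact_force: [-1.1, 2.3, 2.2]
opening: -0.001
```

```bash
python3 - <<'E'
from h import *
go([.11,0.0,.145],-YS)
E
```

```text
t 7.85 st [ 0.1495 -0.0044  0.1534] F [2.25 1.26 2.21] open -0.001
R [[0.011, 0.997, -0.074], [0.012, -0.074, -0.997], [-1.0, 0.01, -0.013]]
shift [ 0.156 -0.087  0.793] turn [-0.23 -0.75 -0.58]
```

Emit:
{"op": "drive_tool", "data": {
  "series": [
    [[0.1, -0.05, 0.25], [-0.2, -0.7, -0.5]],
    [[0.05, -0.03, 0.25], [0, 0, 0]],
    [[0.03, 0, 0.2], [0, 0, 0]],
    [[0.03, 0, 0.2], [0, 0, 0]],
    [[0, 0, 0.1], [0, 0, 0]]
  ]
}}

```text
time: 8.35
eef_pos: [0.5975, 0.1335, 0.1548]
tcp_rot: [0.523, 0.477, -0.512, 0.486]
contact_force: [0.3, 0.9, -1.4]
opening: -0.006
```

```bash
python3 - <<'E'
from h import *
go([.11,0.0,.145],-YS)
s=snap('scene','s6')
cv2.imwrite('pics/s6z.png',cv2.resize(s['img'][60:300,150:400,::-1],None,fx=2.4,fy=2.4,interpolation=cv2.INTER_CUBIC))
E
```

```text
t 8.35 st [ 0.0954 -0.0061  0.1548] F [ 0.93 -0.27 -1.36] open -0.006
R [[0.019, 0.997, -0.073], [0.002, -0.073, -0.997], [-1.0, 0.019, -0.003]]
shift [ 0.196 -0.126 -0.291] turn [-0.16 -0.19 -1.08]
```

View pics/s6z.png

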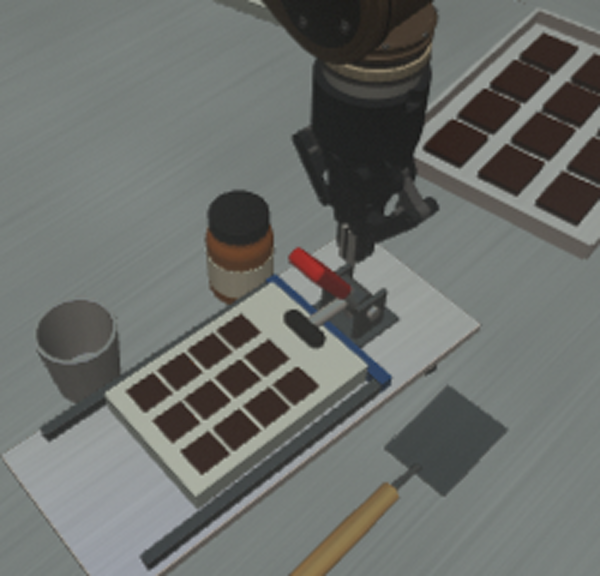

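The lever has snapped over: the handle leans towards the mould at (318,270) and the pad rests on the mould at (304,328). I'll back away now.

Emit:
{"op": "drive_tool", "data": {
  "series": [
    [[0, 0, -0.5], [0, 0, 0]],
    [[0, 0, -0.8], [0, 0, 0]],
    [[-0.5, 0, -0.6], [0, 0, 0]],
    [[-0.8, 0, 0], [0, 0, 0]],
    [[-0.8, 0, 0], [0, 0, 0]]
  ]
}}

```text
time: 8.9
eef_pos: [0.5979, 0.2275, 0.2484]
tcp_rot: [-0.516, -0.481, 0.522, -0.48]
contact_force: [0.1, 0.6, 1.1]
opening: 0.0
```

Emit:
{"op": "drive_tool", "data": {
  "series": [
    [[0, 0, -0.5], [0, 0, 0]],
    [[0, 0, -0.5], [0, 0, 0]],
    [[0, 0, 0], [0, 0, 0]],
    [[0, 0, 0], [0, 0, 0]],
    [[0, 0, 0], [0, 0, 0]]
  ]
}}

```text
time: 9.4
eef_pos: [0.6041, 0.2788, 0.2536]
tcp_rot: [-0.518, -0.479, 0.519, -0.482]
contact_force: [0.3, -0.5, -0.5]
opening: 0.0
```

```bash
python3 - <<'E'
from h import *
go([.2,0.0,.25],-YS)
s=snap('scene','s7'); t=snap('top','t7')
a=cv2.resize(s['img'][60:300,150:400,::-1],(400,384)); b=cv2.resize(t['img'][130:290,130:350,::-1],(400,291))
cv2.imwrite('pics/c7.png',np.hstack([a,np.vstack([b,np.zeros((93,400,3),np.uint8)])]))
E
```

```text
t 9.4 st [ 0.2407 -0.0025  0.2536] F [-0.48 -0.35 -0.49] open 0.0
R [[0.002, 0.997, -0.076], [-0.005, -0.076, -0.997], [-1.0, 0.002, 0.005]]
shift [ 0.076 -0.045  0.814] turn [-0.36  0.27 -0.13]
```

View pics/c7.png

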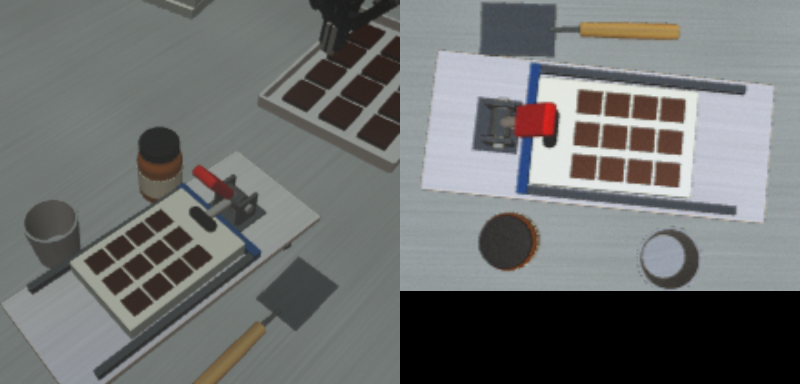

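The lever is over with its pad on the mould, the mould abuts the stop, the bystanders look unmoved, and the robot is clear. I'll do one numeric check before handing in.

```bash
python3 - <<'E'
from h import *
t=dict(np.load('pics/t7.npz')); im=t['img']; hsv=cv2.cvtColor(im,cv2.COLOR_RGB2HSV)
m=(((hsv[:,:,0]<8)|(hsv[:,:,0]>172))&(hsv[:,:,1]>150)&(hsv[:,:,2]>80))
v,u=np.nonzero(m); print('red tip st',st(ray(t,u.max()+.5,v[u==u.max()].mean(),.166)).round(4))
g=im.astype(int)
# trailing edge: white mould -> bluish deck, R-B sign
for vv in (190,205,220,235):
    row=g[vv,255:330]; d=(row[:,2]-row[:,0]); i=np.nonzero((d<8)&(row[:,0]>200))[0].max()
    print(vv,st(ray(t,255+i+.5,vv,.074)).round(4))
a=np.load('pics/top0.npz')['img'].astype(int)
d=np.abs(a-g).sum(2)>90
print('diff px spat,jar,cup',d[128:158,170:290].sum(),d[245:282,170:210].sum(),d[253:292,258:298].sum())
E
```

```text
red tip st [ 0.0431 -0.0078  0.166 ]
190 [-0.1075 -0.0377  0.074 ]
205 [-0.1078 -0.007   0.074 ]
220 [-0.1082  0.0235  0.074 ]
235 [-0.1086  0.0537  0.074 ]
diff px spat,jar,cup 0 0 0
```

```bash
python3 -c "
from plant import ctrl
print(ctrl.sign_off())"
```

```text
the job is handed in; nothing more can be done
None
```

The mould is home against the blue stop and the red lever is snapped over with its pad on the mould. I handed the job in at about 9.5 s of the 48 s allowed. No verdict was reported.

I slid the mould about 37 mm with two half-open fingertips on its trailing face until the force rose to 17 N at the predicted home position. I then checked by camera that it was flush, pushed the lever over from behind with the closed fingers, and backed clear.

Last checks:
- **Mould position:** The top view put the trailing face at about −108 mm in the station's frame. That would place the leading face at +72 mm, about 2 mm past the stop at +70 mm, which is within the 2 mm calibration. Before the push, the top and wrist views differed by the same 2–3 mm.
- **Mould angle:** It was square within about 0.012 rad, including the error in my estimate of the station's axes.
- **Lever:** The handle tip measured 43 mm in the station's frame. About 47 mm is expected for the snapped-over angle of 1.22 rad, and the lever's limit is 1.28 rad. The pad was seen resting on the mould, but I could not measure its force directly.
- **Bystanders:** No pixels changed in the top view around the jar, cup and spatula.
- **Robot:** It was standing clear and touching nothing.

No check failed.

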